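Prove the shelf's lock bolt, then load it

TASK

Before the raised shelf is loaded, check that its lock bolt holds: pull the torque wrench that sits on the bolt clockwise until its pointer stands at the long mark, keep it there for a second without letting the bolt itself turn, then let the wrench spring back. When the bolt has held, carry the open dish of loose bolts level, set it down gently and wholly on the shelf, and leave it there without spilling a bolt or disturbing the other things on the bench.

Things in the scene. Friction and masses are not known exactly. Their poses are not given: they have to be found in the camera images.
- wrench_grip (a point): Centre of the black grip bar (16 mm thick, 61 mm long, 75 mm above the bench) of a beam torque wrench that sits on the lock bolt low on the front of the shelf stand. Axes: y along the wrench towards the bolt, z out along the bolt axis, x back and up. Pulling clockwise, as seen facing the bolt head, moves it in -x: to the front and down; 40 mm are free below.
- bolt_head (a point): Point on the lock bolt's axis, 120 mm from wrench_grip along the wrench, in the same plane. z is the axis, out of the bolt: 35 degrees from vertical, leaning to the front of the stand. The shelf's front edge overhangs the wrench by 12 mm, 190 mm or more above it, so a tool must lean about 35 degrees, along z, to take the grip.
- wrench (a joint): Torque wrench reading (rad): clockwise bend of its beam against the bolt. 0 at rest; spring 4.8 N m/rad (8 N at the grip for 0.20); springs back. A thin pointer fixed to the bolt lies over a white scale plate that the beam carries just inside the grip: marks 0.05 rad apart, the one long thick mark at 0.20, the last at 0.30.
- clamp_screw (a joint): Angle of the lock bolt itself (rad, grows clockwise, 0 at the start). It is tight and holds up to 1.6 N m, which is a wrench reading of about 0.33; pulled harder it turns.
- shelf_top (a point): Centre of the upper face of the raised aluminium shelf, 130 mm deep (x) by 280 mm wide (y), 4 mm thick, level, on a telescopic post about 0.27 to 0.30 m above the bench. Axes: x to the back of the stand, y to its left, z up. Lips 8 mm high at the back and both ends; front open. It keeps its height up to about 25 N of downward push.
- dish_center (a point): Centre (half-way up) of a plain open round steel dish, 58 mm across, 27 mm high, wall 2.2 mm, floor 2.2 mm, 60 to 100 g, standing on the bench to the left of the shelf and holding three loose bolts; z is its upward axis. It can be gripped across its outside from above.
- bolt_1: Loose hex-head bolt, 18 mm long, head 10 mm across flats, lying in the dish; origin at its underside.
- bolt_2: Second loose bolt in the dish, same kind.
- bolt_3: Third loose bolt in the dish, same kind.
- open_phone: Opened phone without its screen, 67 x 138 x 7 mm, lying on the bench in front of the shelf; a bystander, to be left alone. Origin at the centre of its underside.
- logic_board: Small blue circuit board, 36 x 62 x 4 mm, lying on the bench in front of the shelf; a bystander, to be left alone. Origin at the centre of its underside.
- solder_spool: Small spool of solder wire with blue flanges, 45 mm across, 26 mm high, standing to the right of the shelf's foot; a bystander, to be left alone. Origin at the centre of its underside.
- tweezers: Steel tweezers, 15 x 121 x 9 mm, lying on the bench at the right; a bystander, to be left alone. Origin at the centre of its underside.
There are look-alikes about, which are no part of the job. What is shaped like the part that bears dish_center but orange is not meant.

How it is judged:
By the outcome, as a careful person would: the job done as asked, in the order asked, and still so for the second after the job is handed in, with the robot touching nothing.
It also fails if it takes over 72 s, if anything falls off the work surface, if the arm or the gripper's body presses on something with over 40 N, if the wrist force passes 120 N, or if a joint passes its speed limit or range.

ROBOT

A 6-joint arm with a two-finger parallel gripper is mounted at the origin on a cart in front of the work surface, level with it; the furniture and walls round the work are solid. World frame = base frame: x ahead of the robot, y to its left, z up, the work surface at z = 0. Lengths are in m, angles in degrees, forces in N, time in s.
With the tool pointing down it reaches from about 0.3 to 0.75 m from the base axis. Payload 8.5 kg.
Tool frame: the origin (TCP) lies midway between the tips of the shut fingers; the grasp point (between the pads) lies 19 mm behind it (env.hold_point_z is the distance from the TCP to the grasp point, in m); z points along the fingers, y is the line along which they close (so a half turn about z gives the same grasp; the last joint's range is limited). The gripper opens to 85 mm and grips with 20 to 120 N. Pads are 22 mm wide; open, the fingers measure 114 mm over their backs; the gripper's body (76 mm by 85 mm) begins 54 mm behind the grasp point. The pads swing forward as they close: fully open they stand 13 mm farther back than shut.
Start: joints at [-80.289, 21.807, 74.336, -0, 83.858, -12.336], TCP at [0.206, -0.51, 0.231] pointing down, gripper open.
Joint ranges: [-178.18, 178.18], [-50.72, 133.34], [12.68, 142.11], [-81.47, 261.47], [9.98, 163.14], [-165.26, 165.26]. Speed limits (degrees/s): [136.94, 136.94, 180, 180, 180, 180].

INTERFACE

Orientations are given as a 3x3 rotation matrix whose columns are the frame's x, y, z axes.
In Python, from rig import observe, get_image, camera_info, env gives the robot as it stands.
- The arm moves only by the tool drive_tool, never from a script. Its arguments are lists of equal length, an entry for each row: "offset": the shift along the tool's x, y, z in units of 40 mm (1.0 is 40 mm), a list of three; "turn": the turn, a rotation vector about the tool's x, y, z in units of 6 degrees (1.0 is 6 degrees), a list of three; "hand": the opening, from 0 (shut) to 1 (fully open). A call has exactly 10 rows; each row shifts and turns the commanded pose from where the row before left it, along the tool's axes as they then stand; what a row does not reach is not made up. A row lasts 1/8 s, in which the tool goes at most 62.5 mm and 10.7 degrees, less where a joint would pass 70% of its speed; a pose out of reach is approached as far as the arm can. A call is refused whole if a number of a shift passes 1 or a number of a turn 1, either way. A call with a gripper value outside its range is refused whole. The fingers move at their own pace and stop on an object; "newtons" is the grip in N (left out, the last holds). Time passes only in rows, so rows that do not move let the fingers close, or fill a call up. It gives the time, the measured TCP pose, the force, the opening and the grip force at its end, in the units of the state.
- observe(): the state, without advancing time (a new reading comes with each control period).
- get_image(name): name is "side" or "top"; returns the picture (384x512x3 uint8, blue, green, red); there is no depth.
- camera_info(name): a dict with "fx", "fy", "cx", "cy" (pixels), "k1" (the pictures are not rectified: a ray, as slopes to the right and down, at radius r is drawn at 1 + k1 r^2 times it, then the intrinsics apply), "world_to_cam" (4x4, takes a point from world to camera coordinates). Camera axes: x right, y down, z forward; pixel columns grow to the right and rows downward; lengths in m; the calibration is good to about 2 mm. A picture is of the moment at which its call begins. camera_info takes no time and is no camera call.
- env.close_job(): hands the job in; it is judged then, once.
The state is a dict: "time_s": time; "q": joint angles; "qvel": joint speeds; "joint_efforts": joint torques, N m; "position": TCP position; "tool_rot": TCP orientation; "ft_force": force on the tool from outside, world axes, zero at the start; "wrist_torque": the same for the moment, N m; "grip_width": finger opening in m; "gripper_force": force on a finger pad.
Only numpy, scipy, OpenCV 4.12 (cv2) and the standard library are available. Lean on these libraries where they do the work, as an engineer would, in place of code of your own. Each camera call takes 0.05 s, during which the arm holds its last target. There are 200 camera calls.

## Working session

There is one attempt and no reset: what is moved stays moved. The work goes in short steps, Python scripts to look and compute and a tool call to move; the robot and the scene stay as the last step left them, time stands still between calls to the robot, and variables do not carry over. Pictures are saved under pics/ and viewed, at most 10 in all, crops included, and the job is handed in when it is done.

Besides the shell and the picture viewer there is one more tool, called after ">>>" as name(argument=value, ...) on one line, values as JSON. drive_tool: Moves the arm, as the interface text tells. Its arguments: {"type":"object","properties":{"offset":{"type":"array"},"turn":{"type":"array"},"hand":{"type":"array"},"newtons":{"type":"number"}},"required":["offset","turn","hand"]}

```bash
mkdir -p pics; ls; python3 - <<'E'
from rig import observe,get_image,camera_info,env
import cv2,numpy as np
for n in("side","top"):
    cv2.imwrite(f"pics/{n}0.png",get_image(n)); i=camera_info(n)
    print(n,i["fx"],i["fy"],i["cx"],i["cy"],i["k1"]);print(np.round(i["world_to_cam"],3))
s=observe();print(s["time_s"],s["position"],np.round(s["tool_rot"],3),s["grip_width"],env.hold_point_z)
E
```

```text
pics
side 462.3818251290876 462.3818251290876 257.422769312946 197.86211234338217 0.03545403236066153
[[ 0.051 -0.999  0.016 -0.065]
 [-0.692 -0.046 -0.72   0.483]
 [ 0.72   0.026 -0.694  1.284]
 [ 0.     0.     0.     1.   ]]
top 438.4728221939712 438.4728221939712 252.0296183538927 194.30731918204907 -0.09020353732409546
[[ 0.007 -1.     0.015 -0.048]
 [-0.994 -0.008 -0.105  0.546]
 [ 0.105 -0.015 -0.994  1.446]
 [ 0.     0.     0.     1.   ]]
0.1 [ 0.20639722 -0.50952933  0.23079458] [[ 0.927  0.375 -0.   ]
 [ 0.375 -0.927  0.001]
 [ 0.    -0.001 -1.   ]] 0.085416719427094 0.0187
```

View pics/side0.png

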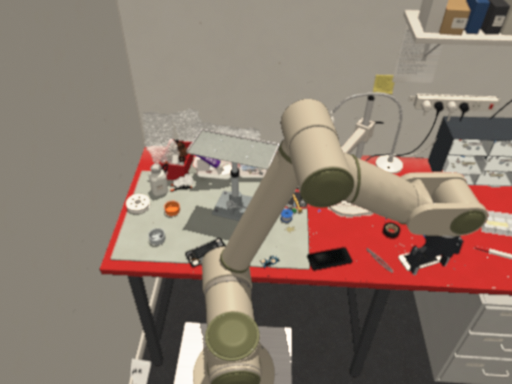

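View pics/top0.png

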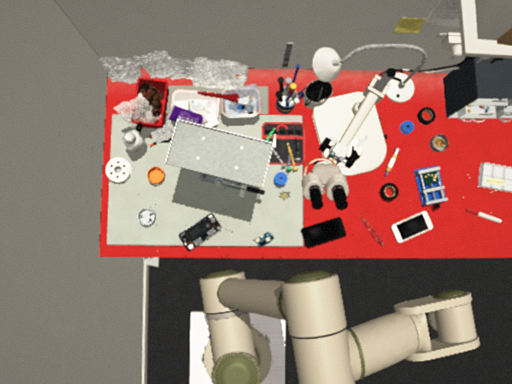

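Side: shelf at about (235,148), steel dish at (157,237), orange look-alike at (172,208). Top: shelf at about (220,150), dish at (147,217), and the wrench at roughly (205–262, 178–192). I'll take one enlarged view of both.

```bash
cat > h.py <<'E'
from rig import observe,get_image,camera_info,env
import cv2,numpy as np
from scipy.spatial.transform import Rotation as R
def ray(n,uv):
    i=camera_info(n);W=np.array(i["world_to_cam"])
    K=np.array([[i["fx"],0,i["cx"]],[0,i["fy"],i["cy"]],[0,0,1.]])
    p=cv2.undistortPoints(np.array([[uv]],float),K,np.array([i["k1"],0,0,0.]))[0,0]
    return -W[:3,:3].T@W[:3,3], W[:3,:3].T@np.array([p[0],p[1],1])
def onz(n,uv,z):
    o,d=ray(n,uv);return o+d*(z-o[2])/d[2]
def two(a,b):
    (o,d),(p,e)=ray("side",a),ray("top",b)
    s=np.linalg.lstsq(np.c_[d,-e],p-o,rcond=None)[0];A,B=o+d*s[0],p+e*s[1]
    return (A+B)/2,np.linalg.norm(A-B)
def proj(n,P):
    i=camera_info(n);W=np.array(i["world_to_cam"]);K=np.array([[i["fx"],0,i["cx"]],[0,i["fy"],i["cy"]],[0,0,1.]])
    return cv2.projectPoints(np.array([P],float),cv2.Rodrigues(W[:3,:3])[0],W[:3,3],K,np.array([i["k1"],0,0,0.]))[0][0,0]
E
python3 - <<'E'
from h import *
t=cv2.imread("pics/top0.png")[115:225,130:290];s=cv2.imread("pics/side0.png")[120:260,130:310]
t=cv2.resize(t,None,fx=5,fy=5,interpolation=cv2.INTER_CUBIC);cv2.imwrite("pics/t1.png",t)
s=cv2.resize(s,None,fx=4.2,fy=4.2,interpolation=cv2.INTER_CUBIC);cv2.imwrite("pics/s1.png",s)
E
```

```text
(no output)
```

View pics/t1.png

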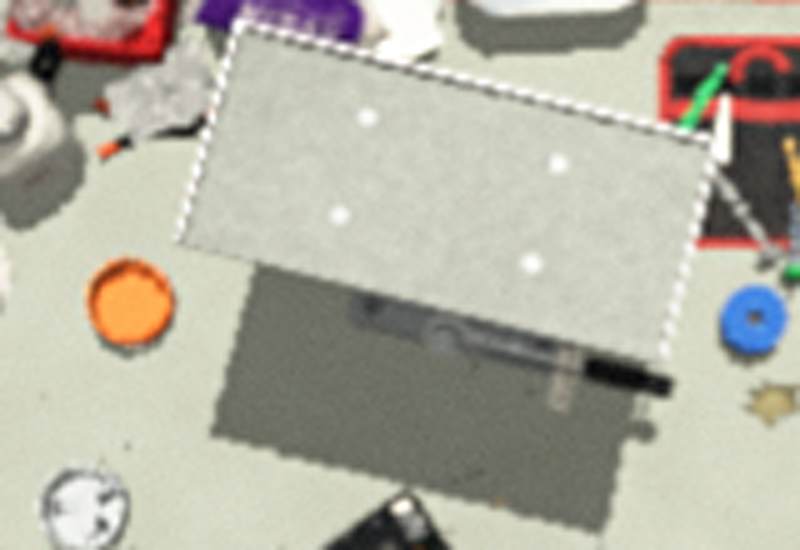

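View pics/s1.png

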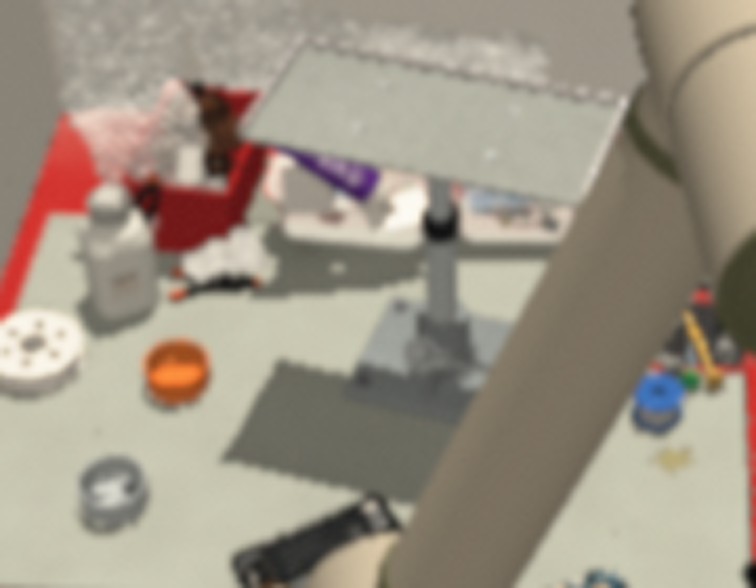

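```bash
python3 - <<'E'
from h import *
T=lambda x,y:(130+(x+.5)/5-.5,115+(y+.5)/5-.5)
S=lambda x,y:(130+(x+.5)/4.2-.5,120+(y+.5)/4.2-.5)
g=onz("top",T(628,377),.083);print("grip",g,"ends",onz("top",T(587,368),.083),onz("top",T(671,386),.083))
print("bolt",onz("top",T(443,335),.09),"side post base",onz("side",S(440,340),.09))
c=[(240,22),(715,140),(665,355),(180,242)]
for z in(.27,.285,.3):
    P=[onz("top",T(*q),z) for q in c];print(z,[round(np.linalg.norm(P[i]-P[(i+1)%4]),3) for i in range(4)])
cs=[(308,38),None,(583,200),(240,135)]
for a,b in((0,0),(2,2),(3,3)):print(two(S(*cs[a]),T(*c[b])))
print("ctr",np.mean([onz("top",T(*q),.288) for q in c],0))
print("dish",onz("top",T(85,508),.027),two(S(113,485),T(85,508)),onz("side",S(113,485),.027))
hol=[(367,117),(558,163),(532,263),(340,215)]
print("holes",np.mean([onz("top",T(*q),.285) for q in hol],0),[onz("top",T(*q),.285) for q in hol])
E
```

```text
grip [ 0.55493802 -0.05290409  0.083     ] ends [ 0.56058797 -0.02625554  0.083     ] [ 0.54930157 -0.080845    0.083     ]
bolt [0.58043934 0.06703512 0.09      ] side post base [0.58699626 0.04827776 0.09      ]
0.27 [np.float64(0.281), np.float64(0.127), np.float64(0.282), np.float64(0.132)]
0.285 [np.float64(0.278), np.float64(0.125), np.float64(0.279), np.float64(0.13)]
0.3 [np.float64(0.274), np.float64(0.124), np.float64(0.275), np.float64(0.129)]
(array([0.73051202, 0.16906616, 0.29245501]), np.float64(0.00507615164156891))
(array([ 0.54374042, -0.0684694 ,  0.28804718]), np.float64(0.0008749503350516094))
(array([0.60530168, 0.20306053, 0.286771  ]), np.float64(0.0008576548902202139))
ctr [0.63659812 0.05232091 0.288     ]
dish [0.46979853 0.30995645 0.027     ] (array([0.47027552, 0.31203044, 0.01794942]), np.float64(5.5889455129205e-05)) [0.46244602 0.30919014 0.027     ]
holes [0.63682121 0.05254276 0.285     ] [array([0.67789036, 0.09950713, 0.285     ]), array([ 0.65241115, -0.00840055,  0.285     ]), array([0.59532573, 0.00557365, 0.285     ]), array([0.62165759, 0.11349082, 0.285     ])]
```

```bash
cat >> h.py <<'E'
np.set_printoptions(precision=3,suppress=True)
yw=np.array([.215,.977,0]);yw/=np.linalg.norm(yw)
c,s_=np.cos(np.radians(35)),np.sin(np.radians(35))
zw=np.array([-s_*yw[1],s_*yw[0],c]);xw=np.cross(yw,zw)
RW=np.c_[yw,xw,-zw]           # tool axes for the wrench
RS=np.c_[[.215,.977,0],[.977,-.215,0],[0,0,-1]]
G=np.array([.555,-.053,.075])
def st():
    s=observe();print("t",round(s["time_s"],2),"p",s["position"],"q",np.array(s["q"]),"F",np.array(s["ft_force"]),"w",round(s["grip_width"],4),"gf",s["gripper_force"]);return np.array(s["position"]),np.array(s["tool_rot"])
def to(P=None,Rt=None):
    p,r=st()
    if P is not None:print("offset units",r.T@(np.array(P)-p)/.04)
    if Rt is not None:print("turn units",R.from_matrix(r.T@Rt).as_rotvec(degrees=True)/6)
E
python3 -c "
from h import *
P=G+.14*zw;print(P)
to(P+[-.03,0,.02],RW)"
```

```text
[ 0.477 -0.036  0.19 ]
t 0.1 p [ 0.206 -0.51   0.231] q [-80.29   21.837  74.378   0.     83.858 -12.335] F [ 0.344  0.605 -0.045] w 0.0854 gf 0.0
offset units [10.011 -8.724  0.541]
turn units [-5.373  2.817 -8.962]
```

>>> drive_tool(offset=[[0.9,-0.8,0],[0.9,-0.8,0],[0.9,-0.8,0],[0.9,-0.8,0],[0.9,-0.8,0],[0.9,-0.8,0],[0.9,-0.8,0],[0.9,-0.8,0],[0.9,-0.8,0],[0.9,-0.8,0]], turn=[[0,0,0],[0,0,0],[0,0,0],[0,0,0],[0,0,0],[0,0,0],[0,0,0],[0,0,0],[0,0,0],[0,0,0]], hand=[1,1,1,1,1,1,1,1,1,1])

```text
time_s: 1.35
position: [0.4204, -0.0765, 0.2312]
tool_rot: [[0.927, 0.375, -0.0], [0.375, -0.927, 0.0], [-0.0, -0.0, -1.0]]
ft_force: [0.5, -0.5, -0.0]
grip_width: 0.0853
gripper_force: 0.0
```

>>> drive_tool(offset=[[0,0,0],[0,0,0],[0,0,0],[0,0,0],[0,0,0],[0,0,0],[0,0,0],[0,0,0],[0,0,0],[0,0,0]], turn=[[-0.49,0.26,-0.82],[-0.49,0.26,-0.82],[-0.49,0.26,-0.82],[-0.49,0.26,-0.82],[-0.49,0.26,-0.82],[-0.49,0.26,-0.82],[-0.49,0.26,-0.82],[-0.49,0.26,-0.82],[-0.49,0.26,-0.82],[-0.49,0.26,-0.82]], hand=[1,1,1,1,1,1,1,1,1,1])

```text
time_s: 2.6
position: [0.4198, -0.0778, 0.2312]
tool_rot: [[0.289, 0.806, 0.517], [0.957, -0.257, -0.135], [0.024, 0.534, -0.845]]
ft_force: [1.2, -0.1, 0.3]
grip_width: 0.0852
gripper_force: 0.0
```

```bash
python3 -c "
from h import *
to(G+.1*zw,RW)
s=get_image('side')
cv2.imwrite('pics/s2.png',cv2.resize(s[90:290,120:380],None,fx=3,fy=3,interpolation=cv2.INTER_CUBIC))"
```

```text
t 2.6 p [ 0.42  -0.078  0.231] q [-32.458  -3.081 113.245  14.823  39.728 -24.145] F [ 1.238 -0.086  0.308] w 0.0852 gf 0.0
offset units [1.417 0.365 2.468]
turn units [-0.443  0.217 -0.735]
```

View pics/s2.png

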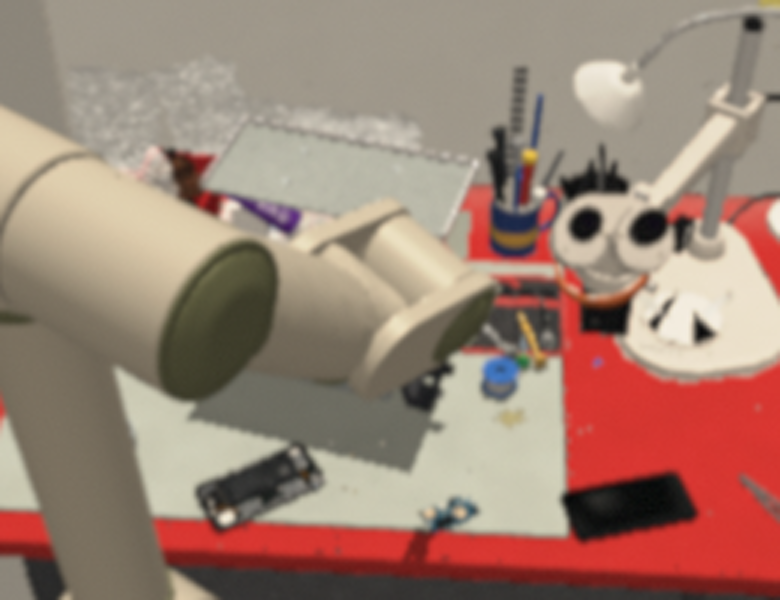

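The side view shows the forearm covering the wrench and grip. The microscope at around (610,240) in the crop stands clear to the right. I'll finish the turn and go to the pre-grasp 100 mm out along the bolt axis.

>>> drive_tool(offset=[[0,0,0],[0.33,0.09,0.5],[0.33,0.09,0.5],[0.33,0.09,0.5],[0.34,0.09,0.5],[0,0,0.5],[0,0,0],[0,0,0],[0,0,0],[0,0,0]], turn=[[-0.44,0.22,-0.73],[0,0,0],[0,0,0],[0,0,0],[0,0,0],[0,0,0],[0,0,0],[0,0,0],[0,0,0],[0,0,0]], hand=[1,1,1,1,1,1,1,1,1,1])

```text
time_s: 3.9
position: [0.4989, -0.0411, 0.1582]
tool_rot: [[0.218, 0.8, 0.559], [0.976, -0.18, -0.124], [0.002, 0.573, -0.82]]
ft_force: [-0.3, 0.7, 0.5]
grip_width: 0.0854
gripper_force: 0.0
```

```bash
python3 -c "
from h import *
to(G+.0*zw,RW)
s=get_image('top');cv2.imwrite('pics/top3r.png',s)
print(proj('top',G),proj('top',observe()['position']))
a=cv2.resize(s[150:230,190:290],None,fx=6,fy=6,interpolation=cv2.INTER_CUBIC)
cv2.imwrite('pics/t3.png',a)"
```

```text
t 3.9 p [ 0.499 -0.041  0.158] q [-20.826  11.638 113.7    13.732  20.534 -19.587] F [-0.271  0.7    0.482] w 0.0854 gf 0.0
offset units [ 0.013 -0.016  2.526]
turn units [-0.008  0.006 -0.036]
[255.174 190.262] [251.791 205.346]
```

View pics/t3.png

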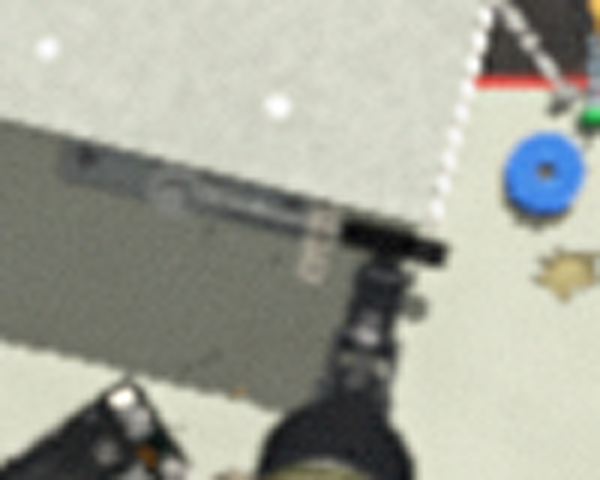

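The top view shows the gripper in line with the black grip, whose centre is at crop (392,240), i.e. px (255.3,190), matching the estimate. The scale plate is still visible at crop (318,245). I'll advance halfway and check the joints.

>>> drive_tool(offset=[[0,0,0.3],[0,0,0.3],[0,0,0.3],[0,0,0.3],[0,0,0.2],[0,0,0],[0,0,0],[0,0,0],[0,0,0],[0,0,0]], turn=[[0,0,0],[0,0,0],[0,0,0],[0,0,0],[0,0,0],[0,0,0],[0,0,0],[0,0,0],[0,0,0],[0,0,0]], hand=[1,1,1,1,1,1,1,1,1,1])

```text
time_s: 5.2
position: [0.5303, -0.0479, 0.1119]
tool_rot: [[0.218, 0.8, 0.559], [0.976, -0.18, -0.123], [0.002, 0.572, -0.82]]
ft_force: [-0.3, 0.1, 0.1]
grip_width: 0.0854
gripper_force: 0.0
```

```bash
python3 -c "
from h import *
to(G,RW)"
```

```text
t 5.2 p [ 0.53  -0.048  0.112] q [-20.085  19.555 113.027  19.09   13.453 -24.709] F [-0.286  0.098  0.059] w 0.0854 gf 0.0
offset units [ 0.009 -0.01   1.117]
turn units [-0.013  0.003 -0.033]
```

Joint 5 is nearing its 10° limit, so I'll tilt the tool 12° sideways about its closing axis. That keeps the pads flat on the bar. I'll also lean 5° less.

>>> drive_tool(offset=[[0,0,0],[0,0,0],[0,0,0],[0,0,0],[0,0,0],[0,0,0],[0,0,0],[0,0,0],[0,0,0],[0,0,0]], turn=[[0.2,0.5,0],[0.2,0.5,0],[0.2,0.5,0],[0.2,0.5,0],[0,0,0],[0,0,0],[0,0,0],[0,0,0],[0,0,0],[0,0,0]], hand=[1,1,1,1,0.6,0.6,0.6,0.6,0.6,0.6])

```text
time_s: 6.45
position: [0.5303, -0.0479, 0.1117]
tool_rot: [[0.104, 0.846, 0.523], [0.979, -0.181, 0.097], [0.177, 0.502, -0.846]]
ft_force: [0.2, -0.2, 0.4]
grip_width: 0.0509
gripper_force: 0.0
```

```bash
python3 -c "
from h import *
p,r=st();z=r[:,2];print(r)
to(G+.015*z)"
```

```text
t 6.45 p [ 0.53  -0.048  0.112] q [-27.439  19.962 110.276  41.134  29.87  -51.187] F [ 0.175 -0.206  0.361] w 0.0509 gf 0.0
[[ 0.104  0.846  0.523]
 [ 0.979 -0.181  0.097]
 [ 0.177  0.502 -0.846]]
t 6.45 p [ 0.53  -0.048  0.112] q [-27.439  19.962 110.276  41.134  29.87  -51.187] F [ 0.175 -0.206  0.361] w 0.0509 gf 0.0
offset units [-0.223  0.085  1.463]
```

>>> drive_tool(offset=[[-0.22,0.08,0],[0,0,0.2],[0,0,0.25],[0,0,0.25],[0,0,0.25],[0,0,0.25],[0,0,0.25],[0,0,0],[0,0,0],[0,0,0]], turn=[[0,0,0],[0,0,0],[0,0,0],[0,0,0],[0,0,0],[0,0,0],[0,0,0],[0,0,0],[0,0,0],[0,0,0]], hand=[0.6,0.6,0.6,0.6,0.6,0.6,0.6,0.6,0.6,0.6])

```text
time_s: 7.7
position: [0.5624, -0.0515, 0.063]
tool_rot: [[0.104, 0.845, 0.524], [0.979, -0.181, 0.097], [0.177, 0.503, -0.846]]
ft_force: [-0.5, -0.4, -0.5]
grip_width: 0.0513
gripper_force: 0.0
```

```bash
python3 -c "
from h import *
p,r=st();z=r[:,2]
to(G+.015*z)
s=get_image('top');cv2.imwrite('pics/top4r.png',s)
a=cv2.resize(s[165:215,210:280],None,fx=10,fy=10,interpolation=cv2.INTER_CUBIC)
cv2.imwrite('pics/t4.png',a)"
```

```text
t 7.7 p [ 0.562 -0.052  0.063] q [-25.848  27.73  108.511  48.909  24.773 -58.694] F [-0.544 -0.441 -0.504] w 0.0513 gf 0.0
t 7.7 p [ 0.562 -0.052  0.063] q [-25.848  27.73  108.511  48.909  24.773 -58.694] F [-0.544 -0.441 -0.504] w 0.0513 gf 0.0
offset units [-0.002  0.     0.02 ]
```

View pics/t4.png

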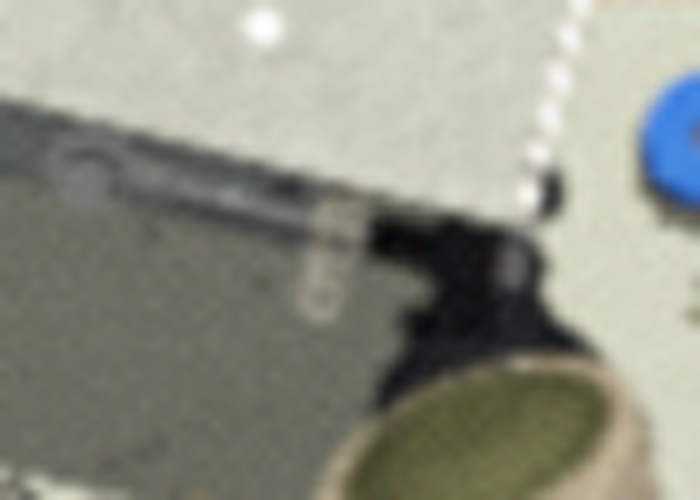

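The scale plate is visible at crop (330,260), and the fingers straddle the grip. I'll narrow the hand to about 24 mm and start pulling.

>>> drive_tool(offset=[[0,0,0],[0,0,0],[0,0,0],[0,0,0],[0,-0.1,0],[0,-0.1,0],[0,-0.1,0],[0,0,0],[0,0,0],[0,0,0]], turn=[[0,0,0],[0,0,0],[0,0,0],[0,0,0],[0,0,0.1],[0,0,0.1],[0,0,0.1],[0,0,0],[0,0,0],[0,0,0]], hand=[0.28,0.28,0.28,0.28,0.28,0.28,0.28,0.28,0.28,0.28], newtons=20)

```text
time_s: 9.0
position: [0.5525, -0.0493, 0.0568]
tool_rot: [[0.13, 0.842, 0.524], [0.973, -0.211, 0.097], [0.193, 0.497, -0.846]]
ft_force: [2.7, 1.2, 0.8]
grip_width: 0.0236
gripper_force: 1.6
```

```bash
python3 -c "
from h import *
p,r=st();F=np.array(observe()['ft_force']);print('F in wrench xyz',F@xw,F@yw,F@zw,'d along -x',-(p-G)@xw)
print('tau',observe()['wrist_torque'])"
```

```text
t 9.0 p [ 0.553 -0.049  0.057] q [-26.169  27.841 110.405  52.428  23.678 -61.013] F [2.702 1.232 0.767] w 0.0236 gf 1.5633317836909555
F in wrench xyz 2.384339687363071 1.7842909883330345 -0.7337367124273688 d along -x 0.013069967884666647
tau [ 0.044 -0.205 -0.004]
```

>>> drive_tool(offset=[[0,-0.06,0],[0,-0.06,0],[0,-0.06,0],[0,-0.06,0],[0,-0.06,0],[0,-0.06,0],[0,0,0],[0,0,0],[0,0,0],[0,0,0]], turn=[[0,0,0.2],[0,0,0.2],[0,0,0.2],[0,0,0.2],[0,0,0.2],[0,0,0.2],[0,0,0],[0,0,0],[0,0,0],[0,0,0]], hand=[0.28,0.28,0.28,0.28,0.28,0.28,0.28,0.28,0.28,0.28])

```text
time_s: 10.25
position: [0.5413, -0.0458, 0.0503]
tool_rot: [[0.236, 0.818, 0.525], [0.938, -0.332, 0.097], [0.254, 0.47, -0.845]]
ft_force: [8.8, 2.0, 2.6]
grip_width: 0.0238
gripper_force: 3.8
```

```bash
python3 -c "
from h import *
p,r=st();F=np.array(observe()['ft_force']);print('F in wrench xyz',F@xw,F@yw,F@zw,'d along -x',-(p-G)@xw)
A=[get_image('top') for _ in range(4)];s=np.mean(A,0).astype(np.uint8);cv2.imwrite('pics/top5r.png',s)
f=lambda i:cv2.resize(i[170:204,212:256],None,fx=17,fy=17,interpolation=cv2.INTER_CUBIC)[:290]
cv2.imwrite('pics/t5.png',np.vstack([f(cv2.imread('pics/top3r.png')),f(s)]))"
```

```text
t 10.25 p [ 0.541 -0.046  0.05 ] q [-26.44   27.971 112.621  57.216  22.408 -59.151] F [8.797 2.043 2.627] w 0.0238 gf 3.785344074894965
F in wrench xyz 8.185270619662987 3.8857592338167173 -2.5241547831768316 d along -x 0.02635099935745184
```

View pics/t5.png

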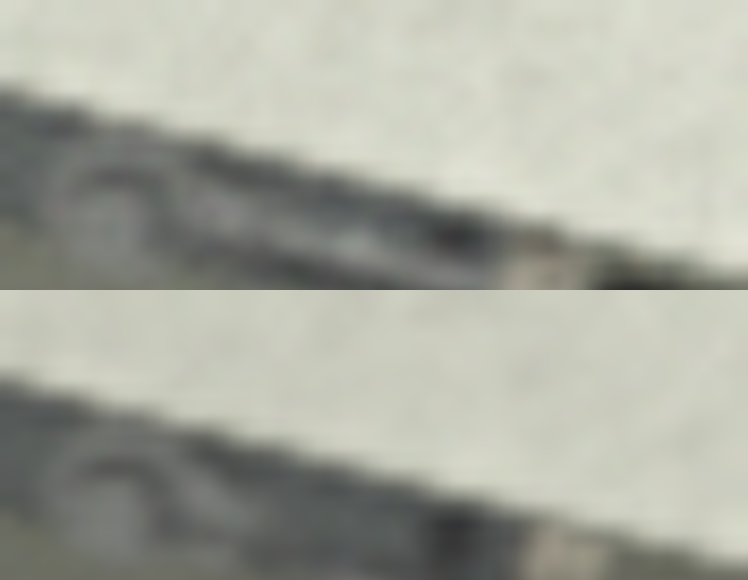

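Too tightly cropped: the plate falls off the bottom at (560,560). I'll re-crop around the plate, with the side view alongside it.

```bash
python3 -c "
from h import *
P=G+.03*yw
u=proj('top',P-.012*xw);v=proj('side',P);print(u,v)
def f(i,c,h=11,k=26):
    x,y=int(c[0]),int(c[1]);a=i[y-h:y+h,x-h:x+h+1]
    a=cv2.resize(a,None,fx=k*.62,fy=k*.62,interpolation=cv2.INTER_CUBIC);return cv2.convertScaleAbs(a,alpha=1.4,beta=-30)
t3,t5=cv2.imread('pics/top3r.png'),cv2.imread('pics/top5r.png');s=get_image('side');cv2.imwrite('pics/side5r.png',s)
r=[f(t3,u),f(t5,u)];x=cv2.resize(s[int(v[1])-25:int(v[1])+25,int(v[0])-50:int(v[0])+50],(r[0].shape[1]*2,220))
cv2.imwrite('pics/t6.png',np.vstack([np.hstack(r),x]))"
```

```text
[245.536 191.375] [254.13  209.587]
```

View pics/t6.png

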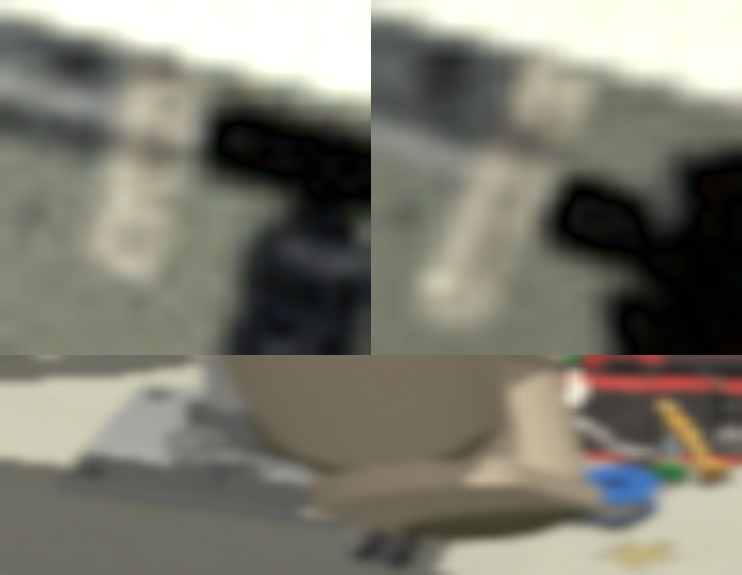

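```bash
python3 -c "
from h import *
B=G+.12*yw
def pl(c,dz=.0):
    px=(245-11+(c[0]+.5)/16.12-.5,191-11+(c[1]+.5)/16.12-.5)
    o,d=ray('top',px);q=G+dz*zw;w=o+d*((q-o)@zw)/(d@zw)-B;return w@xw*1e3,w@yw*1e3,np.arctan2(-w@xw,-w@yw)
for a,b in(((225,135),(204,215)),((128,262),(83,305)),((100,240),(55,280)),((162,245),(120,305))):
    A,C=pl(a),pl(b);print(np.array(A),np.array(C),'th',C[2]-A[2])
for a in ((150,145),(144,150),(140,145)):print('pointer',np.array(pl(a)))
"
```

```text
[  2.195 -93.865  -0.023] [-16.911 -93.111   0.18 ] th 0.20303960723577252
[-31.568 -79.924   0.376] [-43.817 -72.683   0.543] th 0.16634509113906853
[-27.994 -73.398   0.364] [-39.523 -66.015   0.539] th 0.1750906861947007
[-25.911 -86.011   0.293] [-41.872 -80.127   0.482] th 0.18892455050802165
pointer [ -3.878 -79.424   0.049]
pointer [ -5.31  -78.441   0.068]
pointer [ -4.39  -77.439   0.057]
```

The plate's angle gives about 0.183 rad, and force and travel both give about 0.18. Another 2.2 mm should bring it to 0.20. I'll hold it there.

>>> drive_tool(offset=[[0,-0.055,0],[0,0,0],[0,0,0],[0,0,0],[0,0,0],[0,0,0],[0,0,0],[0,0,0],[0,0,0],[0,0,0]], turn=[[0,0,0.2],[0,0,0],[0,0,0],[0,0,0],[0,0,0],[0,0,0],[0,0,0],[0,0,0],[0,0,0],[0,0,0]], hand=[0.28,0.28,0.28,0.28,0.28,0.28,0.28,0.28,0.28,0.28])

```text
time_s: 11.75
position: [0.5397, -0.0451, 0.0494]
tool_rot: [[0.253, 0.812, 0.526], [0.931, -0.352, 0.096], [0.263, 0.465, -0.845]]
ft_force: [9.1, 2.4, 2.2]
grip_width: 0.0239
gripper_force: 4.1
```

```bash
python3 -c "
from h import *
B=G+.12*yw
L=[]
A=[]
for k in range(8):
    A.append(get_image('top').astype(float));o=observe();L.append(o['ft_force'])
F=np.mean(L,0);p,r=st();print('F xyz',F@xw,F@yw,F@zw,'d',-(p-G)@xw, 'tau',o['wrist_torque'])
s=np.mean(A,0).astype(np.uint8);cv2.imwrite('pics/top7r.png',s)
# register plate lower part: plate image patches of t3, t5, now, rectified in the wrench plane, angle by centroid of bright mask
for n in('top3r','top5r','top7r'):
    im=cv2.imread(f'pics/{n}.png').astype(np.float32)
    rr=np.arange(.066,.094,.001);ph=np.arange(-.1,.75,.01);V=[]
    rows=[]
    for a in ph:
        P=[B-x*np.cos(a)*yw-x*np.sin(a)*xw for x in rr]
        uv=np.array([proj('top',q) for q in P],np.float32)
        rows.append(cv2.remap(im,uv[:,0],uv[:,1],cv2.INTER_LINEAR).reshape(len(rr),3))
    m=np.array(rows);red=(m[:,:,2]-m[:,:,0])
    w=m.mean(2)[:,5:23].mean(1)
    print(n);print(np.round(w[::2]).astype(int).tolist())
"
```

```text
t 12.15 p [ 0.54  -0.045  0.049] q [-26.462  27.992 112.949  57.988  22.217 -58.798] F [9.275 1.328 2.902] w 0.0239 gf 4.10345516119758
F xyz 8.718105753483174 3.0879186949435726 -3.231255099734124 d 0.028271988521664685 tau [ 0.172 -1.243 -0.064]
top3r
[129, 133, 136, 137, 135, 130, 120, 110, 107, 111, 118, 126, 133, 136, 136, 138, 140, 141, 139, 137, 135, 134, 135, 135, 135, 131, 124, 118, 115, 113, 112, 111, 111, 111, 112, 112, 113, 113, 112, 112, 112, 112, 111]Traceback (most recent call last):
  File "<string>", line 17, in <module>
    uv=np.array([proj('top',q) for q in P],np.float32)
                 ~~~~^^^^^^^^^
  File "h.py", line 16, in proj
    i=camera_info(n);W=np.array(i["world_to_cam"]);K=np.array([[i["fx"],0,i["cx"]],[0,i["fy"],i["cy"]],[0,0,1.]])
ValueError: time passes only in moves, steps and waits
```

```bash
python3 -c "
from h import *
B=G+.12*yw
rr=np.arange(.071,.089,.001);ph=np.arange(-.1,.8,.01)
P=np.array([[B-x*np.cos(a)*yw-x*np.sin(a)*xw for x in rr] for a in ph]).reshape(-1,3)
i=camera_info('top');W=np.array(i['world_to_cam']);K=np.array([[i['fx'],0,i['cx']],[0,i['fy'],i['cy']],[0,0,1.]])
uv=cv2.projectPoints(P,cv2.Rodrigues(W[:3,:3])[0],W[:3,3],K,np.array([i['k1'],0,0,0.]))[0].reshape(len(ph),len(rr),2).astype(np.float32)
for n in('top3r','top5r','top7r'):
    w=cv2.remap(cv2.imread(f'pics/{n}.png'),uv[...,0],uv[...,1],cv2.INTER_LINEAR).mean((1,2))
    e=w[30:];lo,hi=e[-8:].mean(),np.sort(e)[-8:].mean();k=30+np.where(e>(lo+hi)/2)[0][-1]
    print(n,'edge',ph[k]+.01*(w[k]-(lo+hi)/2)/(w[k]-w[k+1]),'dip',ph[5+np.argmin(w[5:28])],w[::2].round().astype(int).tolist())
"
```

```text
top3r edge 0.4158445945945944 dip 0.059999999999999915 [129, 133, 136, 137, 135, 130, 120, 110, 107, 111, 118, 126, 133, 136, 136, 138, 140, 141, 139, 137, 135, 134, 135, 135, 135, 131, 124, 118, 115, 113, 112, 111, 111, 112, 112, 112, 113, 113, 112, 112, 112, 112, 111, 111, 111]
top5r edge 0.5902208333333331 dip 0.029999999999999943 [122, 120, 116, 110, 104, 98, 94, 93, 97, 106, 115, 122, 127, 128, 127, 125, 124, 125, 127, 127, 127, 126, 125, 126, 127, 127, 128, 130, 131, 134, 135, 135, 132, 128, 123, 117, 112, 108, 106, 104, 104, 105, 105, 105, 105]
top7r edge 0.6172074468085103 dip 0.039999999999999925 [118, 119, 117, 112, 107, 99, 90, 85, 88, 99, 110, 119, 126, 129, 130, 128, 127, 127, 128, 128, 129, 129, 129, 129, 130, 130, 129, 128, 127, 126, 127, 127, 128, 128, 126, 122, 116, 111, 107, 105, 104, 104, 104, 105, 105]
```

The reading is 0.617 − 0.416 = 0.20 rad and has been held for over 1 s. Next I return along the same path, open and withdraw.

>>> drive_tool(offset=[[0,0.055,0],[0,0.1,0],[0,0.1,0],[0,0.08,0],[0,0.08,0],[0,0.1,0],[0,0.1,0],[0,0.1,0],[0,0,0],[0,0,0]], turn=[[0,0,-0.2],[0,0,-0.3],[0,0,-0.3],[0,0,-0.3],[0,0,-0.3],[0,0,-0.1],[0,0,-0.1],[0,0,-0.1],[0,0,0],[0,0,0]], hand=[0.28,0.28,0.28,0.28,0.28,0.28,0.28,0.28,0.6,0.6])

```text
time_s: 13.4
position: [0.5621, -0.0518, 0.0623]
tool_rot: [[0.104, 0.846, 0.523], [0.979, -0.181, 0.098], [0.177, 0.502, -0.847]]
ft_force: [0.6, -0.2, -0.8]
grip_width: 0.0512
gripper_force: 0.0
```

>>> drive_tool(offset=[[0,0,0],[0,0,-0.3],[0,0,-0.6],[0,0,-0.9],[0,0,-1],[0,0,-1],[0,0,-1],[0,0,0],[0,0,0],[0,0,0]], turn=[[0,0,0],[0,0,0],[0,0,0],[0,0,0],[0,0,0],[0,0,0],[0,0,0],[0,0,0],[0,0,0],[0,0,0]], hand=[0.6,0.6,0.6,0.6,0.6,0.6,0.6,0.6,0.6,0.6])

```text
time_s: 14.65
position: [0.4617, -0.0705, 0.2242]
tool_rot: [[0.104, 0.847, 0.522], [0.979, -0.181, 0.098], [0.178, 0.5, -0.847]]
ft_force: [-0.1, -0.5, -0.0]
grip_width: 0.0514
gripper_force: 0.0
```

```bash
python3 -c "
from h import *
D=np.array([.470,.311,.2])
# tool down, closing direction radial: x yaw 33+90
a=np.radians(123);Rd=np.c_[[np.cos(a),np.sin(a),0],np.cross([0,0,-1],[np.cos(a),np.sin(a),0]),[0,0,-1]]
to(D,Rd)
p,r=st();to([.42,.15,.33]);print('offset to D in Rd',Rd.T@(D-p)/.04)
s=get_image('top');cv2.imwrite('pics/top8r.png',s)"
```

```text
t 14.65 p [ 0.462 -0.07   0.224] q [-36.471   3.328 108.086  30.661  49.789 -43.788] F [-0.051 -0.524 -0.009] w 0.0514 gf 0.0
offset units [ 9.246 -1.854  1.559]
turn units [ 5.464  0.131 -6.794]
t 14.65 p [ 0.462 -0.07   0.224] q [-36.471   3.328 108.086  30.661  49.789 -43.788] F [-0.051 -0.524 -0.009] w 0.0514 gf 0.0
t 14.65 p [ 0.462 -0.07   0.224] q [-36.471   3.328 108.086  30.661  49.789 -43.788] F [-0.051 -0.524 -0.009] w 0.0514 gf 0.0
offset units [ 5.755 -0.557 -2.243]
offset to D in Rd [7.885 5.368 0.604]
```

```bash
cat >> h.py <<'E'
a=np.radians(110);Rd=np.c_[[np.cos(a),np.sin(a),0],np.cross([0,0,-1],[np.cos(a),np.sin(a),0]),[0,0,-1]]
E
python3 -c "
from h import *
to([.40,0,.33],Rd)
print(Rd.T@(np.array([.47,.311,.15])-[.4,0,.33])/.04)"
```

```text
t 14.7 p [ 0.462 -0.07   0.224] q [-36.47    3.334 108.077  30.663  49.791 -43.79 ] F [-0.595  0.022 -0.607] w 0.0513 gf 0.0
offset units [ 2.034 -0.302 -2.874]
turn units [ 5.382 -0.483 -4.686]
[6.708 4.304 4.5  ]
```

>>> drive_tool(offset=[[0.5,-0.08,-0.72],[0.5,-0.08,-0.72],[0.5,-0.08,-0.72],[0.5,-0.08,-0.72],[0,0,0],[0,0,0],[0,0,0],[0,0,0],[0,0,0],[0,0,0]], turn=[[0,0,0],[0,0,0],[0,0,0],[0,0,0],[0.9,-0.08,-0.78],[0.9,-0.08,-0.78],[0.9,-0.08,-0.78],[0.9,-0.08,-0.78],[0.9,-0.08,-0.78],[0.9,-0.08,-0.78]], hand=[0.6,0.6,0.6,0.6,1,1,1,1,1,1])

```text
time_s: 15.95
position: [0.3994, -0.0013, 0.3297]
tool_rot: [[-0.344, 0.939, -0.005], [0.939, 0.344, -0.002], [-0.0, -0.005, -1.0]]
ft_force: [0.3, -1.0, -0.5]
grip_width: 0.0853
gripper_force: 0.0
```

>>> drive_tool(offset=[[0.75,0.48,0],[0.75,0.48,0.2],[0.75,0.48,0.5],[0.75,0.48,0.6],[0.75,0.48,0.6],[0.75,0.48,0.6],[0.75,0.48,0.6],[0.75,0.48,0.6],[0.7,0.46,0.6],[0,0,0]], turn=[[0,0,0],[0,0,0],[0,0,0],[0,0,0],[0,0,0],[0,0,0],[0,0,0],[0,0,0],[0,0,0],[0,0,0]], hand=[1,1,1,1,1,1,1,1,1,1])

```text
time_s: 17.2
position: [0.4683, 0.3105, 0.155]
tool_rot: [[-0.344, 0.939, -0.005], [0.939, 0.344, -0.003], [-0.001, -0.006, -1.0]]
ft_force: [0.6, -0.1, -0.2]
grip_width: 0.0856
gripper_force: 0.0
```

```bash
python3 -c "
from h import *
s=get_image('side');cv2.imwrite('pics/side9r.png',s);t=get_image('top')
a=cv2.resize(s[180:280,100:230],None,fx=3.05,fy=3.05,interpolation=cv2.INTER_CUBIC)
b=cv2.resize(t[160:260,100:230],None,fx=3.05,fy=3.05,interpolation=cv2.INTER_CUBIC)
cv2.imwrite('pics/d9.png',np.hstack([a,b]))
to([.47,.311,.08],Rd)"
```

```text
t 17.3 p [0.469 0.309 0.157] q [21.337 26.628 79.291 -0.057 74.194  1.349] F [0.096 0.44  1.563] w 0.0853 gf 0.0
offset units [0.038 0.044 1.936]
turn units [-0.019  0.01   0.001]
```

View pics/d9.png

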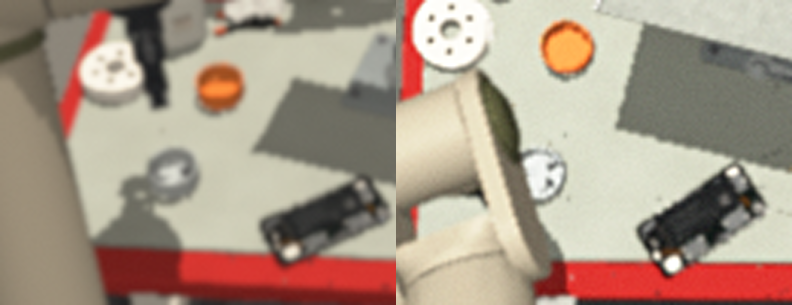

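The dish is at side px (157,237), with orange look-alike well behind it and the gripper above; this matches the estimate of (0.470, 0.311). Descending and gripping.

>>> drive_tool(offset=[[0.04,0.04,0.5],[0,0,0.7],[0,0,0.7],[0,0,0.6],[0,0,0.5],[0,0,0.4],[0,0,0.3],[0,0,0.15],[0,0,0],[0,0,0]], turn=[[0,0,0],[0,0,0],[0,0,0],[0,0,0],[0,0,0],[0,0,0],[0,0,0],[0,0,0],[0,0,0],[0,0,0]], hand=[1,1,1,1,1,1,1,1,1,1])

```text
time_s: 18.55
position: [0.4704, 0.3112, 0.0045]
tool_rot: [[-0.341, 0.94, 0.001], [0.94, 0.341, -0.001], [-0.001, 0.0, -1.0]]
ft_force: [0.7, 0.3, -0.1]
grip_width: 0.0853
gripper_force: 0.0
```

>>> drive_tool(offset=[[0,0,0],[0,0,0],[0,0,0],[0,0,0],[0,0,0],[0,0,0],[0,0,0],[0,0,0],[0,0,0],[0,0,0]], turn=[[0,0,0],[0,0,0],[0,0,0],[0,0,0],[0,0,0],[0,0,0],[0,0,0],[0,0,0],[0,0,0],[0,0,0]], hand=[0.9,0.8,0.75,0.7,0.65,0.6,0.55,0.5,0.5,0.5], newtons=30)

```text
time_s: 19.8
position: [0.4702, 0.3111, 0.0044]
tool_rot: [[-0.341, 0.94, 0.0], [0.94, 0.341, -0.001], [-0.001, -0.0, -1.0]]
ft_force: [-1.5, -0.8, 5.4]
grip_width: 0.0574
gripper_force: 32.0
```

```bash
python3 -c "
from h import *
to([.637,.052,.4],Rd)"
```

```text
t 19.8 p [0.47  0.311 0.004] q [21.478 37.998 88.489 -0.051 53.522  1.547] F [-1.502 -0.771  5.443] w 0.0574 gf 32.03032750636339
offset units [-7.519  1.708 -9.884]
turn units [-0.001  0.007 -0.006]
```

>>> drive_tool(offset=[[0,0,-0.1],[0,0,-0.2],[0,0,-0.4],[0,0,-0.5],[0,0,-0.6],[0,0,-0.6],[0,0,-0.6],[0,0,-0.6],[0,0,-0.6],[0,0,-0.6]], turn=[[0,0,0],[0,0,0],[0,0,0],[0,0,0],[0,0,0],[0,0,0],[0,0,0],[0,0,0],[0,0,0],[0,0,0]], hand=[0.5,0.5,0.5,0.5,0.5,0.5,0.5,0.5,0.5,0.5])

```text
time_s: 21.05
position: [0.4699, 0.3111, 0.1979]
tool_rot: [[-0.341, 0.94, 0.001], [0.94, 0.341, -0.001], [-0.001, 0.0, -1.0]]
ft_force: [0.9, -0.5, -1.4]
grip_width: 0.0574
gripper_force: 32.2
```

>>> drive_tool(offset=[[0,0,-0.6],[0,0,-0.6],[0,0,-0.6],[0,0,-0.6],[0,0,-0.6],[0,0,-0.6],[0,0,-0.6],[0,0,-0.5],[0,0,-0.3],[0,0,-0.1]], turn=[[0,0,0],[0,0,0],[0,0,0],[0,0,0],[0,0,0],[0,0,0],[0,0,0],[0,0,0],[0,0,0],[0,0,0]], hand=[0.5,0.5,0.5,0.5,0.5,0.5,0.5,0.5,0.5,0.5])

```text
time_s: 22.3
position: [0.47, 0.3113, 0.4008]
tool_rot: [[-0.341, 0.94, 0.001], [0.94, 0.341, -0.001], [-0.001, 0.0, -1.0]]
ft_force: [0.3, -0.6, -1.5]
grip_width: 0.0573
gripper_force: 32.2
```

```bash
python3 -c "
from h import *
to([.637,.052,.4],Rd)"
```

```text
t 22.3 p [0.47  0.311 0.401] q [ 21.505  20.321  49.471  -0.046 110.188   1.53 ] F [ 0.279 -0.553 -1.509] w 0.0573 gf 32.223862800747156
offset units [-7.517  1.711  0.026]
turn units [ 0.004  0.007 -0.007]
```

>>> drive_tool(offset=[[-0.1,0.02,0],[-0.25,0.06,0],[-0.4,0.09,0],[-0.5,0.115,0],[-0.5,0.115,0],[-0.5,0.115,0],[-0.5,0.115,0],[-0.5,0.115,0],[-0.5,0.115,0],[-0.5,0.115,0]], turn=[[0,0,0],[0,0,0],[0,0,0],[0,0,0],[0,0,0],[0,0,0],[0,0,0],[0,0,0],[0,0,0],[0,0,0]], hand=[0.5,0.5,0.5,0.5,0.5,0.5,0.5,0.5,0.5,0.5])

```text
time_s: 23.55
position: [0.5656, 0.1637, 0.4001]
tool_rot: [[-0.341, 0.94, -0.0], [0.94, 0.341, -0.001], [-0.001, -0.001, -1.0]]
ft_force: [0.8, 0.4, -1.5]
grip_width: 0.0571
gripper_force: 32.2
```

>>> drive_tool(offset=[[-0.5,0.115,0],[-0.5,0.115,0],[-0.5,0.115,0],[-0.5,0.115,0],[-0.5,0.115,0],[-0.4,0.09,0],[-0.25,0.06,0],[-0.1,0.02,0],[0,0,0],[0,0,0]], turn=[[0,0,0],[0,0,0],[0,0,0],[0,0,0],[0,0,0],[0,0,0],[0,0,0],[0,0,0],[0,0,0],[0,0,0]], hand=[0.5,0.5,0.5,0.5,0.5,0.5,0.5,0.5,0.5,0.5])

```text
time_s: 24.8
position: [0.637, 0.0534, 0.4005]
tool_rot: [[-0.342, 0.94, 0.0], [0.94, 0.342, -0.001], [-0.001, -0.0, -1.0]]
ft_force: [-0.5, 0.1, -0.4]
grip_width: 0.0568
gripper_force: 32.2
```

>>> drive_tool(offset=[[0,0,0.1],[0,0,0.25],[0,0,0.35],[0,0,0.35],[0,0,0.3],[0,0,0.3],[0,0,0.2],[0,0,0.15],[0,0,0.1],[0,0,0]], turn=[[0,0,0],[0,0,0],[0,0,0],[0,0,0],[0,0,0],[0,0,0],[0,0,0],[0,0,0],[0,0,0],[0,0,0]], hand=[0.5,0.5,0.5,0.5,0.5,0.5,0.5,0.5,0.5,0.5])

```text
time_s: 26.05
position: [0.6372, 0.0528, 0.3161]
tool_rot: [[-0.341, 0.94, -0.0], [0.94, 0.341, -0.001], [-0.001, -0.001, -1.0]]
ft_force: [-0.4, -0.5, -0.4]
grip_width: 0.057
gripper_force: 32.2
```

```bash
python3 -c "
from h import *
to([.637,.052,.291],Rd)
s=get_image('side')
cv2.imwrite('pics/s10.png',cv2.resize(s[100:220,150:310],None,fx=5,fy=5,interpolation=cv2.INTER_CUBIC))"
```

```text
t 26.05 p [0.637 0.053 0.316] q [ -5.83   29.425  48.025  -0.053 102.57  -25.804] F [-0.416 -0.525 -0.366] w 0.057 gf 32.21972085535526
offset units [-0.016 -0.012  0.628]
turn units [-0.007  0.006 -0.006]
```

View pics/s10.png

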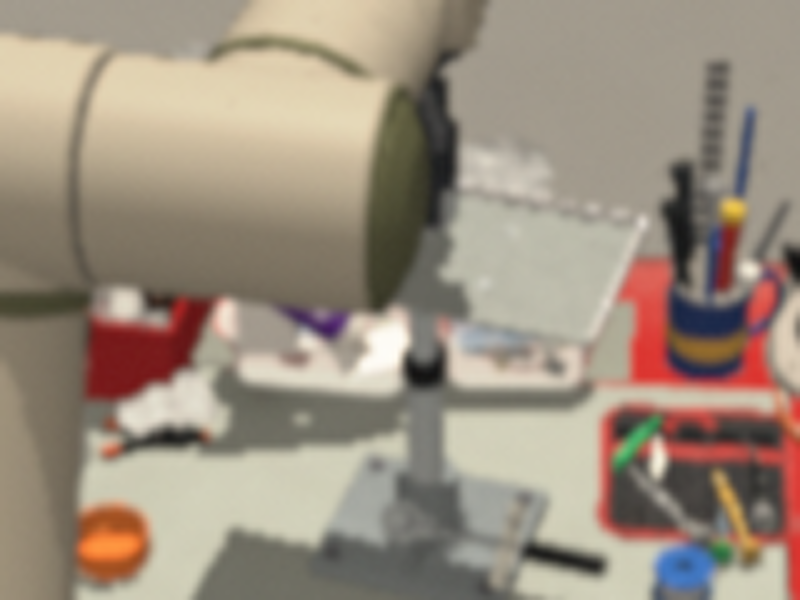

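The wrench is back at rest at crop (560,560), and the dish is hidden behind the wrist. I'll lower it slowly, watching the force.

>>> drive_tool(offset=[[0,0,0.05],[0,0,0.05],[0,0,0.05],[0,0,0.05],[0,0,0.05],[0,0,0.05],[0,0,0.05],[0,0,0.02],[0,0,0],[0,0,0]], turn=[[0,0,0],[0,0,0],[0,0,0],[0,0,0],[0,0,0],[0,0,0],[0,0,0],[0,0,0],[0,0,0],[0,0,0]], hand=[0.5,0.5,0.5,0.5,0.5,0.5,0.5,0.5,0.5,0.5])

```text
time_s: 27.35
position: [0.6373, 0.0528, 0.3015]
tool_rot: [[-0.341, 0.94, -0.0], [0.94, 0.341, -0.001], [-0.001, -0.0, -1.0]]
ft_force: [0.0, -0.7, -1.4]
grip_width: 0.0573
gripper_force: 32.2
```

>>> drive_tool(offset=[[0,0,0.01],[0,0,0.01],[0,0,0.01],[0,0,0.01],[0,0,0.01],[0,0,0.01],[0,0,0.01],[0,0,0.01],[0,0,0],[0,0,0]], turn=[[0,0,0],[0,0,0],[0,0,0],[0,0,0],[0,0,0],[0,0,0],[0,0,0],[0,0,0],[0,0,0],[0,0,0]], hand=[0.5,0.5,0.5,0.5,0.5,0.5,0.5,0.5,0.5,0.5])

```text
time_s: 28.6
position: [0.6372, 0.0528, 0.2982]
tool_rot: [[-0.341, 0.94, -0.0], [0.94, 0.341, -0.001], [-0.001, -0.001, -1.0]]
ft_force: [-0.5, -0.0, -0.4]
grip_width: 0.0571
gripper_force: 32.2
```

>>> drive_tool(offset=[[0,0,0.01],[0,0,0.01],[0,0,0.01],[0,0,0.01],[0,0,0.01],[0,0,0.01],[0,0,0.01],[0,0,0],[0,0,0],[0,0,0]], turn=[[0,0,0],[0,0,0],[0,0,0],[0,0,0],[0,0,0],[0,0,0],[0,0,0],[0,0,0],[0,0,0],[0,0,0]], hand=[0.5,0.5,0.5,0.5,0.5,0.5,0.5,0.5,0.5,0.5])

```text
time_s: 29.85
position: [0.6373, 0.0528, 0.2954]
tool_rot: [[-0.341, 0.94, -0.0], [0.94, 0.341, -0.001], [-0.001, -0.001, -1.0]]
ft_force: [0.2, 0.0, -0.8]
grip_width: 0.0572
gripper_force: 32.2
```

>>> drive_tool(offset=[[0,0,0.01],[0,0,0.01],[0,0,0.01],[0,0,0.01],[0,0,0],[0,0,0],[0,0,0],[0,0,0],[0,0,0],[0,0,0]], turn=[[0,0,0],[0,0,0],[0,0,0],[0,0,0],[0,0,0],[0,0,0],[0,0,0],[0,0,0],[0,0,0],[0,0,0]], hand=[0.5,0.5,0.5,0.5,0.5,0.5,0.5,0.5,0.5,0.5])

```text
time_s: 31.1
position: [0.6372, 0.0528, 0.2938]
tool_rot: [[-0.341, 0.94, -0.0], [0.94, 0.341, -0.001], [-0.001, -0.001, -1.0]]
ft_force: [-0.1, -0.3, -1.4]
grip_width: 0.0572
gripper_force: 32.2
```

>>> drive_tool(offset=[[0,0,0.01],[0,0,0.01],[0,0,0.01],[0,0,0.01],[0,0,0],[0,0,0],[0,0,0],[0,0,0],[0,0,0],[0,0,0]], turn=[[0,0,0],[0,0,0],[0,0,0],[0,0,0],[0,0,0],[0,0,0],[0,0,0],[0,0,0],[0,0,0],[0,0,0]], hand=[0.5,0.5,0.5,0.5,0.5,0.5,0.5,0.5,0.5,0.5])

```text
time_s: 32.35
position: [0.6373, 0.0528, 0.2927]
tool_rot: [[-0.341, 0.94, 0.001], [0.94, 0.341, -0.001], [-0.001, 0.0, -1.0]]
ft_force: [-1.6, -1.3, 5.0]
grip_width: 0.057
gripper_force: 32.7
```

Contact at 5 N, with shelf height at about 0.288 as measured. Opening gently.

>>> drive_tool(offset=[[0,0,0],[0,0,0],[0,0,0],[0,0,0],[0,0,0],[0,0,0],[0,0,0],[0,0,0],[0,0,0],[0,0,0]], turn=[[0,0,0],[0,0,0],[0,0,0],[0,0,0],[0,0,0],[0,0,0],[0,0,0],[0,0,0],[0,0,0],[0,0,0]], hand=[0.6,0.65,0.67,0.69,0.71,0.73,0.76,0.8,0.84,0.84], newtons=20)

```text
time_s: 33.6
position: [0.6372, 0.0528, 0.2922]
tool_rot: [[-0.341, 0.94, -0.0], [0.94, 0.341, -0.001], [-0.001, -0.0, -1.0]]
ft_force: [0.7, 1.0, 0.6]
grip_width: 0.0716
gripper_force: 0.0
```

>>> drive_tool(offset=[[0,0,-0.1],[0,0,-0.15],[0,0,-0.2],[0,0,-0.3],[0,0,-0.4],[0,0,-0.5],[0,0,-0.6],[0,0,-0.6],[0,0,-0.4],[0,0,-0.2]], turn=[[0,0,0],[0,0,0],[0,0,0],[0,0,0],[0,0,0],[0,0,0],[0,0,0],[0,0,0],[0,0,0],[0,0,0]], hand=[0.84,0.84,0.84,0.84,0.84,0.84,0.84,0.84,0.84,0.84])

```text
time_s: 34.85
position: [0.6372, 0.0529, 0.4316]
tool_rot: [[-0.341, 0.94, 0.002], [0.94, 0.341, -0.001], [-0.002, 0.001, -1.0]]
ft_force: [0.5, -0.6, -0.5]
grip_width: 0.0718
gripper_force: 0.0
```

```bash
python3 -c "
from h import *
to([.42,.052,.42],Rd)"
```

```text
t 34.85 p [0.637 0.053 0.432] q [ -5.821  30.918  27.128  -0.06  121.853 -25.813] F [ 0.492 -0.559 -0.522] w 0.0718 gf 0.0
offset units [ 1.833 -5.113  0.282]
turn units [ 0.011  0.015 -0.007]
```

I've miscounted: that was 11 pictures viewed against the limit of 10. I won't view any more and will check the rest numerically.

>>> drive_tool(offset=[[0.15,-0.4,0],[0.2,-0.6,0],[0.2,-0.6,0],[0.2,-0.6,0],[0.2,-0.6,0],[0.2,-0.6,0],[0.2,-0.6,0],[0.2,-0.6,0],[0.2,-0.5,0],[0,0,0]], turn=[[0,0,0],[0,0,0],[0,0,0],[0,0,0],[0,0,0],[0,0,0],[0,0,0],[0,0,0],[0,0,0],[0,0,0]], hand=[0.84,0.84,0.84,0.84,0.84,0.84,0.84,0.84,0.84,0.84])

```text
time_s: 36.1
position: [0.4208, 0.0492, 0.431]
tool_rot: [[-0.341, 0.94, 0.001], [0.94, 0.341, -0.001], [-0.001, 0.001, -1.0]]
ft_force: [1.3, 0.3, 0.4]
grip_width: 0.0717
gripper_force: 0.0
```

```bash
python3 -c "
from h import *
t=get_image('top');a=cv2.imread('pics/top0.png')
st();c=proj('top',[.637,.053,.315]);print('expected dish px',c)
d=cv2.absdiff(t,a).max(2);m=(d>35).astype(np.uint8)
n,l,s,ce=cv2.connectedComponentsWithStats(m)
for k in range(1,n):
    if s[k,4]>12:print(s[k],ce[k])
x,y=int(c[0]),int(c[1]);print(t[y-14:y+15:2,x-14:x+15:2].mean(2).astype(int))
B=G+.12*yw
rr=np.arange(.071,.089,.001);ph=np.arange(.2,.8,.01)
P=np.array([[B-q*np.cos(f)*yw-q*np.sin(f)*xw for q in rr] for f in ph]).reshape(-1,3)
i=camera_info('top');W=np.array(i['world_to_cam']);K=np.array([[i['fx'],0,i['cx']],[0,i['fy'],i['cy']],[0,0,1.]])
uv=cv2.projectPoints(P,cv2.Rodrigues(W[:3,:3])[0],W[:3,3],K,np.array([i['k1'],0,0,0.]))[0].reshape(len(ph),len(rr),2).astype(np.float32)
for g in(a,t):print(cv2.remap(g,uv[...,0],uv[...,1],cv2.INTER_LINEAR).mean((1,2))[::3].astype(int))
"
```

```text
t 36.15 p [0.422 0.049 0.431] q [ -9.401   4.569  65.514  -0.055 109.873 -29.371] F [ 0.558  0.03  -0.057] w 0.0719 gf 0.0
expected dish px [218.621 150.208]
[208 141  21  24 319] [217.724 152.837]
[  115   195   365   189 27657] [286.431 319.125]
[138 209  18  19 182] [146.363 217.742]
[199 255  10   4  32] [203.625 256.812]
[222 299  45  12 302] [248.844 302.927]
[ 82 376  37   8 160] [ 96.338 380.837]
[[208 198 202 203 200 199 197 206 204 206 203 208 207 207 206]
 [243 196 198 203 201 204 202 204 204 205 203 208 207 202 202]
 [206 196 203 200 203 207 228 218 222 213 211 198 205 200 200]
 [201 203 200 212 200 117 126  88 115 120 190 214 201 199 203]
 [204 205 214 194  97 139 180 181 184 131 104 204 208 202 203]
 [204 201 210 118 204 254 253 252 222 213 137 151 227 201 200]
 [203 206 189 144 254 252 249 251 243 102 113 147 200 204 204]
 [201 207 205 187 202 244 239 250 244 151 242 243 210 203 201]
 [212 202 184 220 145 211 247 250 252 252 253 252 218 198 200]
 [209 199 208 255 253 253 251 251 238 182 253 247 164 203 207]
 [200 197 140 234 253 252 251 247 213 114 236 219 180 204 205]
 [200 203 171 116 224 254 254 202 201 241 198 120 197 204 200]
 [204 204 179 119 110 151 159 151 161 140 108 169 201 201 200]
 [202 204 208 178 118  96 137 156 168 149 161 201 201 205 206]
 [205 212 211 210 202 174 138 136 137 189 206 197 205 202 203]]
[134 135 134 131 131 130 129 124 114 109 108 108 107 108 107 106 106 107
 108 107 107]
[133 135 134 132 130 131 130 123 115 109 107 107 108 109 109 108 107 107
 107 108 109]
```

```bash
python3 -c "
from rig import env
print(env.close_job())"
```

```text
the job is handed in; nothing more can be done
None
```

The job is handed in, result not shown: wrench held at about 0.20 rad for over 1 s and let spring back to zero, then the dish set gently mid-shelf with about 5 N of contact; image differences show nothing else on the bench moved outside the arm's cover, but I didn't count the bolts in the dish, and I viewed 11 pictures against the limit of 10.

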